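Load a test coupon under the spring clip of a gauge stage

ROBOT

A 6-joint arm with a two-finger parallel gripper is mounted at the origin on the work surface. World frame = base frame: x ahead of the robot, y to its left, z up, the work surface at z = 0. Lengths are in mm, angles in rad, forces in N, time in s.
With the tool pointing down it reaches from about 350 to 775 mm from the base axis. Payload 7.3 kg.
Tool frame: the origin (TCP) lies midway between the tips of the shut fingers; the grasp point (between the pads) lies 19 mm behind it (bot.hold_point_z is the distance from the TCP to the grasp point, in mm); z points along the fingers, y is the direction in which the jaws open and shut (so a half turn about z gives the same grasp; the last joint's range is limited). The gripper opens to 92 mm and grips with 3 to 60 N. Pads are 19 mm wide; open, the fingers measure 130 mm over their backs; the gripper's body (75 mm by 190 mm) begins 47 mm behind the grasp point.
Start: joints at [-1.395, 0.342, 1.524, -0, 1.275, -0.146], TCP at [166.067, -498.063, 226.741] pointing down, gripper open.
Joint ranges: [-2.53, 2.53], [-0.77, 2.02], [0.04, 2.7], [-1, 4.14], [0.28, 2.66], [-3.11, 3.11]. Speed limits (rad/s): [2.57, 2.57, 3.14, 3.14, 3.14, 3.14].

INTERFACE

Orientations are given as [roll, pitch, yaw] about the fixed x, y, z axes, in that order (R = Rz(yaw) Ry(pitch) Rx(roll)).
In Python, from plant import bot gives the robot as it stands.
- The arm moves only by the tool servo_tool, never from a script. Its argument "series" is a list of rows, each a list of 5 numbers: the opening, from 0 (shut) to 1 (fully open), then the shift along the tool's x, y, z each as a share of 50 mm, from -1 to 1, then the turn about the tool's z as a share of 90 degrees, from -1 to 1. In form: [[gripper, tx, ty, tz, spin], ...]. A call has 1 to 20 rows; each row shifts and turns the commanded pose from where the row before left it, along the tool's axes as they then stand; what a row does not reach is not made up. A row lasts 1/8 s, in which the tool goes at most 62.5 mm and 10.7 degrees, less where a joint would pass 70% of its speed; a pose out of reach is approached as far as the arm can. A call with a number of a shift or a turn outside -1 to 1 is refused whole. A call with a gripper value outside its range is refused whole. The fingers move at their own pace and stop on an object; the grip force is fixed at half the most. Time passes only in rows, so rows that do not move let the fingers close. It gives the time, the measured TCP pose, the force and the opening at its end, in the units of the state.
- bot.get_obs(): the state, without advancing time (a new reading comes with each control period).
- bot.capture(name): name is "side" or "top"; returns the picture (420x560x3 uint8, red, green, blue); there is no depth.
- bot.camera_model(name): a dict with "mtx" (3x3 intrinsics, pixels), "distortion" ([k1, k2, p1, p2, k3] as OpenCV has them; the pictures are not rectified), "world_from_camera" (4x4, takes a point from camera to world coordinates). Camera axes: x right, y up, looking along -z (the intrinsics and any distortion apply to the point x, -y, -z); pixel columns grow to the right and rows downward; lengths in mm; the calibration is good to about 2 mm. A picture is of the moment at which its call begins. camera_model takes no time and is no camera call.
- bot.close_job(): hands the job in, once; it reports no verdict.
Trained networks look in the newest picture that a camera, given by its name, has taken for a name from the list of things; names that differ only in an ending like _2 or _b are one class to them, and where a whole thing is asked for, a point or a joint stands for the part that bears it (a point fixed in the world has none). Each returns a list of dicts, best first, with "p" (0 to 1); they miss things now and then, are a little off and sometimes report something else, mostly with a low value. They report only what shows in the picture. A call takes as long as a camera call. They do not tell look-alikes from the thing itself.
- bot.outline_of(camera, label): "mask" (420x560 bool, what is visible of it).
- bot.pinpoint(camera, label): "point" ([x, y, z] in mm, in the coordinates of the camera as it stood for that picture, good to about 4 mm: a listed point, or the origin of a listed thing).
The state is a dict: "time": time; "joint_positions": joint angles; "dq": joint speeds; "tau": joint torques, N m; "tool_pos": TCP position; "tcp_rot": TCP orientation; "contact_force": force on the tool from outside, world axes, zero at the start; "moment": the same for the moment, N m; "grip_width": finger opening in mm.
Only numpy, scipy, OpenCV 4.12 (cv2) and the standard library are available. Lean on these libraries where they do the work, as an engineer would, in place of code of your own. Each camera call takes 0.05 s, during which the arm holds its last target.

TASK

Load the metal coupon that lies in the channel of the gauge stage: with one fingertip press the clip's long thumb bar down and keep it down, while the other fingertip pushes the coupon along the channel, under the raised clip, until it is fully home against the end stop; only then let the bar up so that the clip clamps the coupon. Do not pick up or lift the coupon, and leave the other things on the bench where they are.

Things in the scene. Friction and masses are not known exactly. Their poses are not given: they have to be found in the camera images.
- stage: Gauge stage fixed to the bench; grey base plate 10 mm thick, spanning x -140 to +85, y -62 to +56 mm. Origin at bench level under the clip's pivot; x = push direction towards the end stop, y to the left seen along x, z up. Its right half carries a black bed whose top, the channel floor, is 20 mm above the bench; the channel is 44 mm wide, centred on y = -30, between 4 mm high grey rails.
- stop_face (a point): Middle of the end stop's face, at channel-floor height: stage x +40, y -30, z +20 mm. The stop is a dark block across the channel, 32 mm above the bench; a white gauge head 55 mm high stands behind it.
- coupon: The coupon to load: flat aluminium plate 60 (its x) x 40 (its y) x 10 mm thick, 80 to 180 g, a dark dot near its leading end, lying in the channel short of the clip. Origin at the centre of its underside, x along the channel. Home: origin at x +10, y -30, z +20 mm in the stage frame, leading end on the stop, the last 20 mm of its tail still before the clip.
- clip (a joint): Angle of the sprung clip, a rocker pivoting about a line along the stage's x at y = 0, 32 mm above the bench. 0 = at rest, nose down and blocking the channel; 0.36 rad = bar fully down on its stop; 0.16 rad = nose just touching (clamping) the coupon, so work at 0.2 or more. It springs back when let go; about 2 N on the bar starts it, 4 N holds it fully down.
- thumb_bar (a point): Thumb bar of the clip: ribbed steel strip 142 x 30 x 3 mm left of the channel, stage x -130 to +12. This point: centre of its top face. At rest: stage y +31, 33 mm above the bench, outer edge tilted up. Fully down: level, y +14 to +44, top 22 mm above the bench. Fingertips 22 to 26 mm above the bench hold it open and can push the coupon; a tip may slide along it.
- clip_nose (a point): Nose of the clip: steel block 22 (x) x 8 x 8 mm that reaches over the channel at stage x 0 to +22, y about -32. This point: the centre of its underside: 5 mm above the channel floor at rest (it then blocks the coupon, which cannot lift it), 10 mm when clamping the coupon, 16 mm with the bar fully down.
- vial: Bystander: capped jar 26 mm wide, 42 mm tall, standing on the stage's base plate beyond the thumb bar. Origin at its underside.
- spare_coupon: Bystander: narrower metal strip 80 x 25 x 8 mm lying on the bench to the right of the stage. Origin at the centre of its underside.
- beaker: Bystander: glass beaker 64 mm wide, 75 mm tall, on the bench to the right of the stage. Origin at its underside.
- weight: Bystander: brass knobbed weight 36 mm wide, 50 mm tall, on the bench to the left of the stage. Origin at its underside.
- reagent: Bystander: amber bottle 68 mm wide, 150 mm tall, at the robot's far right. Origin at its underside.
- tin: Bystander: tin 72 mm wide, 90 mm tall, at the robot's far right. Origin at its underside.
- spatula: Bystander: spatula 190 mm long lying on the bench at the robot's far left. Origin at its underside.
Mind the look-alikes: they are no part of the job. Leave any blue, pink or yellow look-alike of the coupon alone.

How it is judged (in metres and radians):
On the way, in this order (a step that is already met when the one before it is completed fails the run):
1. a finger holds the thumb bar down and the coupon's leading end is beneath the raised clip (contact force between the fingers and clip above 0.3 N and value of joint clip above 0.165 rad and x of coupon in the frame of stage above -0.026 m), for 0.05 s.
2. the coupon is home against the stop while a finger still holds the bar down (contact force between the fingers and clip above 0.3 N and value of joint clip above 0.165 rad and x of coupon in the frame of stage above 0.0075 m), for 0.1 s.
At the end, for the whole second after the job is handed in: The coupon lies flat in the channel, home against the end stop (within 2.5 mm), the bar has been let up and the clip's nose presses on the coupon (clip angle 0.12 to 0.20 rad), all at rest (x of coupon in the frame of stage between 0.0075 and 0.0115 m and y of coupon in the frame of stage between -0.034 and -0.026 m and z of coupon in the frame of stage between 0.018 and 0.022 m and angle between the x axis of coupon and the x axis of stage, either way round below 0.1 rad and angle between coupon's own z axis and vertical below 0.05 rad and value of joint clip between 0.12 and 0.2 rad and contact force between clip and coupon above 0.5 N and linear speed of coupon below 0.01 m/s); the robot touches nothing.
It fails at once if the coupon is lifted off the channel floor (more than 6 mm) or tipped (z of coupon in the frame of stage above 0.026 m or angle between coupon's own z axis and vertical above 0.2 rad).
It fails at once if the clip is let down on the coupon before the coupon is home (x of coupon in the frame of stage between -0.024 and 0.0065 m and value of joint clip below 0.162 rad and contact force between clip and coupon above 0.5 N).
It fails at once if another thing on the bench is moved by more than 25 mm or tipped over (distance of any of vial, spare_coupon, beaker, weight, reagent, tin, spatula from where it was at the start of the episode above 0.025 m or angle between any of vial, spare_coupon, beaker, weight, reagent, tin, spatula's own z axis and vertical above 0.5 rad).
It also fails if it takes over 58 s, if anything falls off the work surface, if the arm or the gripper's body presses on something with over 40 N, if the wrist force passes 120 N, or if a joint passes its speed limit or range.

## Working session

There is one attempt and no reset: what is moved stays moved. The work goes in short steps, Python scripts to look and compute and a tool call to move; the robot and the scene stay as the last step left them, time stands still between calls to the robot, and variables do not carry over. Pictures are saved under pics/ and viewed, and the job is handed in when it is done.

Besides the shell and the picture viewer there is one more tool, called after "Emit:" as a command line: name --pt "numbers of a row" for each row, then --argument value for the rest. servo_tool: Moves the arm, as the interface text tells. Shift numbers are shares of 50 mm and turn numbers shares of 90 degrees, none past 1 either way. Its arguments: {"type":"object","properties":{"series":{"type":"array"}},"required":["series"]}

```bash
ls; mkdir -p pics; python3 - <<'E'
from plant import bot
import cv2,numpy as np
for n in ["side","top"]:
    im=bot.capture(n); cv2.imwrite(f"pics/{n}0.png",im[:,:,::-1])
    m=bot.camera_model(n); print(n,np.round(m["mtx"],1).tolist(),m["distortion"],np.round(m["world_from_camera"],3).tolist())
print(bot.get_obs())
E
```

```text
pics
side [[522.4, 0.0, 279.7], [0.0, 522.4, 210.1], [0.0, 0.0, 1.0]] [0.01939884 0.         0.         0.         0.        ] [[-0.934, 0.278, -0.225, 274.024], [-0.358, -0.707, 0.61, 841.658], [0.01, 0.65, 0.759, 1078.743], [0.0, 0.0, 0.0, 1.0]]
top [[427.6, 0.0, 277.8], [0.0, 427.6, 214.0], [0.0, 0.0, 1.0]] [-0.13044794  0.          0.          0.          0.        ] [[-0.027, 0.992, -0.124, 416.647], [-0.999, -0.023, 0.03, 31.501], [0.027, 0.125, 0.992, 1295.83], [0.0, 0.0, 0.0, 1.0]]
{'time': 0.1, 'joint_positions': array([-1.39502962e+00,  3.42647909e-01,  1.52487397e+00,  1.31163681e-07,
        1.27536619e+00, -1.46011991e-01]), 'dq': array([-0.00095851, -0.00246202, -0.00118795, -0.00097336, -0.0006082 ,
        0.00061662]), 'tau': array([ 1.64430250e-03, -4.32003272e+01, -2.44695854e+01,  7.18610385e-02,
        5.25774679e-02, -5.61331785e-05]), 'tool_pos': array([ 165.99035262, -497.72003245,  226.13369918]), 'tcp_rot': array([-3.14031104e+00, -1.88599025e-04,  3.21778539e-01]), 'contact_force': array([0.45682785, 0.02195895, 0.21867139]), 'moment': array([ 0.00828889, -0.01513921,  0.00040895]), 'grip_width': 91.482162319939}
```

View pics/side0.png

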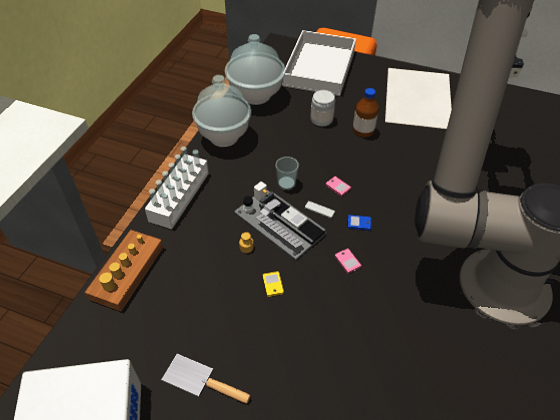

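View pics/top0.png

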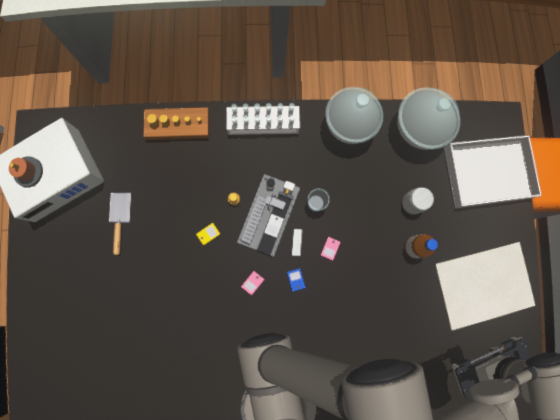

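```bash
cat > h.py <<'E'
import numpy as np,cv2
from plant import bot
def w(n,p):
    M=bot.camera_model(n)["world_from_camera"]; return M[:3,:3]@np.array(p)+M[:3,3]
def proj(n,P):
    m=bot.camera_model(n); T=np.linalg.inv(m["world_from_camera"]); P=np.atleast_2d(P).astype(float)
    c=P@T[:3,:3].T+T[:3,3]; c=c*[1,-1,-1]
    return cv2.projectPoints(c,np.zeros(3),np.zeros(3),np.array(m["mtx"]),np.array(m["distortion"]))[0][:,0]
def ray(n,uv):
    m=bot.camera_model(n); M=m["world_from_camera"]
    u=cv2.undistortPoints(np.array([[uv]],float),np.array(m["mtx"]),np.array(m["distortion"]))[0,0]
    return M[:3,3],M[:3,:3]@np.array([u[0],-u[1],-1])
def atz(n,uv,z):
    o,d=ray(n,uv); return o+d*(z-o[2])/d[2]
E
python3 - <<'E'
from h import *
for n in ["side","top"]:
    im=bot.capture(n)
    for l in ["stage","stop_face","coupon","thumb_bar","clip_nose","vial","beaker","weight"]:
        for d in bot.pinpoint(n,l)[:4]: print(n,l,round(d["p"],2),np.round(w(n,d["point"]),1), np.round(proj(n,w(n,d["point"]))[0],1))
    c=(225,175,110,90) if n=="side" else (225,165,110,100)
    x,y,a,b=c
    cv2.imwrite(f"pics/{n}1.png",cv2.resize(im[y:y+b,x:x+a,::-1],None,fx=6,fy=6,interpolation=cv2.INTER_CUBIC))
E
```

```text
side stage 0.56 [605.3   9.6   1.2] [271.3 217.9]
side stage 0.32 [559.2 478.9  -1.3] [209.9 383.9]
side stop_face 0.6 [632.  -34.5  20.5] [268.1 199. ]
side coupon 0.96 [526.8 201.6  -0.9] [272.3 284.2]
side coupon 0.87 [377.9 -62.    0.4] [360.5 222.8]
side coupon 0.8 [543.    4.2  19. ] [294.  218.7]
side coupon 0.69 [378.5  74.2   2.1] [346.  261.6]
side thumb_bar 0.91 [565.   61.4  32.7] [278.4 229. ]
side clip_nose 0.65 [604.6 -21.6  23. ] [275.8 204.5]
side vial 0.59 [670.9  10.3   9.7] [248.5 209.2]
side vial 0.2 [ 611.2 -129.8    1.9] [287.4 182.1]
side beaker 0.78 [ 608.7 -127.4    1.1] [287.9 183.1]
side weight 0.5 [628.9 124.3   2.8] [246.2 247. ]
top stage 0.77 [603.6   9.7   2.2] [271.7 206.1]
top stop_face 0.66 [624.  -30.   20.3] [284.8 198.3]
top coupon 0.74 [379.8 -62.7  -3.7] [297.5 279.3]
top coupon 0.68 [488.9 -58.8   0.8] [295.2 243.1]
top coupon 0.62 [ 469.9 -164.2    2.2] [330.1 248.4]
top coupon 0.59 [543.6   7.4  20. ] [273.1 225.1]
top thumb_bar 0.59 [559.8  66.1  34. ] [253.2 219.6]
top clip_nose 0.83 [604.4 -18.2  22.2] [281.1 204.7]
top clip_nose 0.6 [544.3   6.   21. ] [273.5 224.8]
top vial 0.42 [670.   15.2   5.6] [269.4 184.6]
top beaker 0.89 [ 609.9 -129.6    0.7] [317.  203.2]
top weight 0.42 [624.9 123.4   0.8] [234.4 200.2]
top weight 0.31 [489.4 -58.8   3. ] [295.3 242.9]
```

View pics/side1.png

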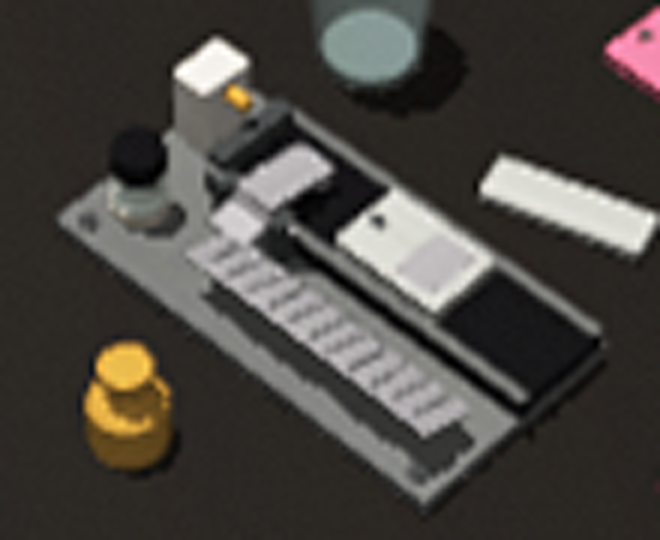

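View pics/top1.png

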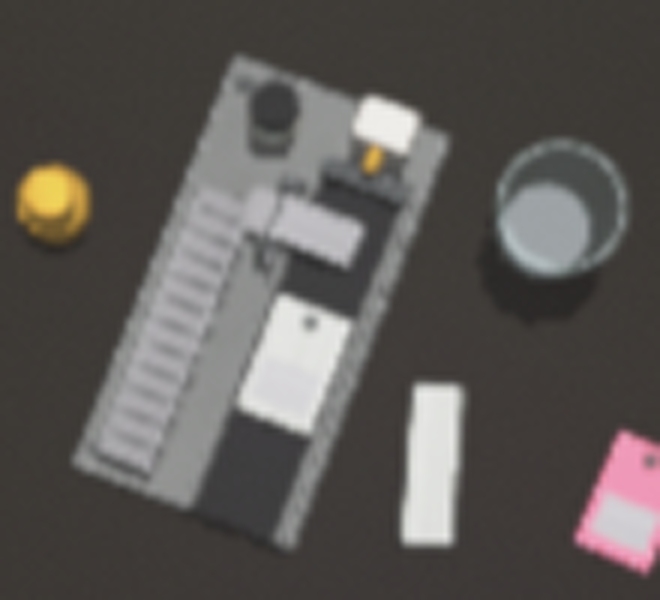

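```bash
cat > fit.py <<'E'
from h import *
from scipy.optimize import least_squares
def S(p,P):
    P=np.atleast_2d(P).astype(float); c,s=np.cos(p[2]),np.sin(p[2])
    return np.c_[p[0]+c*P[:,0]-s*P[:,1],p[1]+s*P[:,0]+c*P[:,1],P[:,2]]
obs=[("top",(237,57),(85,56,10)),("top",(75,463),(-140,56,10)),("top",(449,135),(85,-62,10)),("side",(62,218),(85,56,10)),("side",(425,508),(-140,56,10))]
off={"top":(225,165),"side":(225,175)}
pt=[((605,9.6),(0,0,0)),((603.6,9.7),(0,0,0)),((632,-34.5),(40,-30,20)),((624,-30),(40,-30,20)),((565,61.4),(-59,31,33)),((560,66),(-59,31,33)),((604.5,-21),(11,-32,25)),((604.4,-18.2),(11,-32,22))]
def res(p):
    r=[]
    for n,uv,P in obs:
        r+=list((proj(n,S(p,[P]))[0]-(np.array(uv)/6+off[n]))*2.5/2)
    for xy,P in pt: r+=list((S(p,[P])[0,:2]-xy)/4)
    return r
if __name__=="__main__":
    f=least_squares(res,[604,9,-0.35],x_scale=[1,1,.01],loss="soft_l1"); p=f.x; print(p,np.round(res(p),2))
    np.save("p.npy",p)
    for q in [(543,4.2),(543.6,7.4)]:
        c,s=np.cos(p[2]),np.sin(p[2]);d=np.array(q)-p[:2]; print("coupon stage",c*d[0]+s*d[1],-s*d[0]+c*d[1])
    for n in off:
        im=bot.capture(n);x,y=off[n]
        im=cv2.resize(im[y:y+100,x:x+110,::-1],None,fx=6,fy=6,interpolation=cv2.INTER_CUBIC)
        for poly,col in [([(85,56,10),(85,-62,10),(-140,-62,10),(-140,56,10)],(0,0,255)),([(40,-8,20),(40,-52,20),(-140,-52,20),(-140,-8,20)],(0,255,0)),([(40,-8,32),(40,-52,32)],(0,255,255)),([(0,-28,33),(22,-28,33),(22,-36,33),(0,-36,33)],(255,0,255)),([(-130,16,27.7),(12,16,27.7),(12,46,38.3),(-130,46,38.3)],(255,255,0))]:
            uv=(proj(n,S(p,poly))-np.array([x,y])+.5)*6
            cv2.polylines(im,[uv.astype(int)],True,col,1)
        cv2.imwrite(f"pics/{n}_fit.png",im)
E
python3 fit.py
```

```text
[ 6.03339379e+02  1.16654902e+01 -3.97506950e-01] [-0.37 -0.9  -0.88 -0.12  0.3   0.19 -1.09 -0.33  0.4  -0.95 -0.42  0.52
 -0.07  0.49 -0.85  0.75  1.15 -0.37 -1.01  0.42  0.24 -0.73 -0.85 -0.27
 -0.83 -0.97]
coupon stage -52.74460845349937 -30.242031925281182
coupon stage -53.430177896924874 -27.05926669073414
```

View pics/top_fit.png

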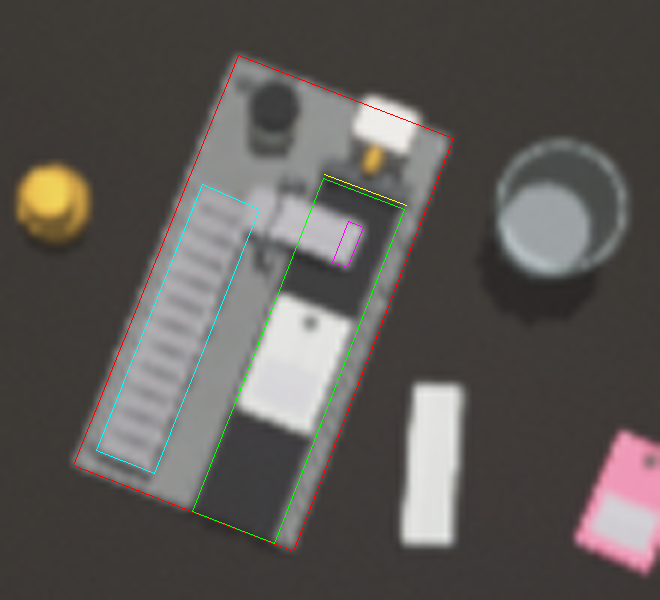

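View pics/side_fit.png

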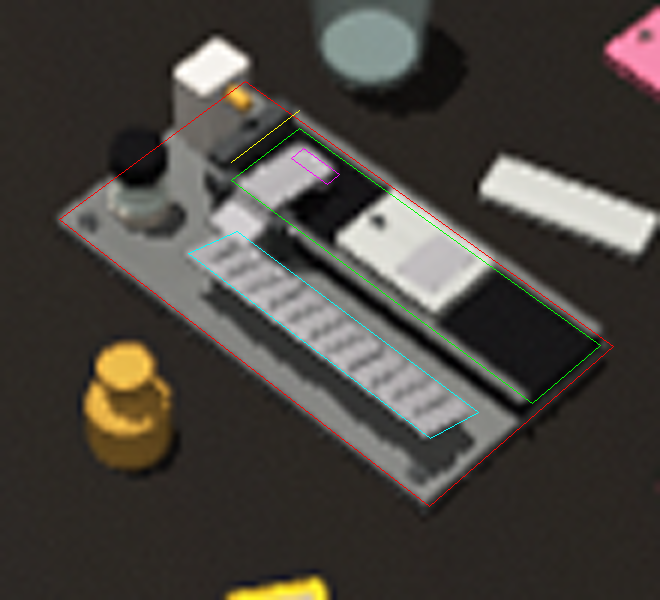

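```bash
cat > go.py <<'E'
from fit import *
from scipy.spatial.transform import Rotation as Ro
def st():
    p=np.load("p.npy"); o=bot.get_obs(); R=Ro.from_euler("xyz",o["tcp_rot"]).as_matrix(); t=o["tool_pos"]
    c,s=np.cos(p[2]),np.sin(p[2]);d=t-[p[0],p[1],0]
    print("t",round(o["time"],2),"stage xyz",np.round([c*d[0]+s*d[1],-s*d[0]+c*d[1],t[2]],1),"yawerr deg",round(np.degrees(o["tcp_rot"][2]-p[2]),2),"rot",np.round(o["tcp_rot"],3),"F",np.round(o["contact_force"],1),"w",round(o["grip_width"],1))
    return p,t,R
def togo(P):
    p,t,R=st(); d=R.T@(S(p,[P])[0]-t); print("tool mm",np.round(d,1),"shares",np.round(d/50,3))
E
python3 -c "
from go import *
togo((-102,-0.5,226))"
```

```text
t 1.1 stage xyz [-205.9 -639.3  226.7] yawerr deg 41.21 rot [3.142 0.    0.322] F [ 0.3 -0.2 -0.1] w 91.6
tool mm [ 499.  -412.1    0.7] shares [ 9.98  -8.242  0.014]
```

Emit:
servo_tool --pt "0.435 0.4 -0.33 0 0" --pt "0.435 0.7 -0.58 0 0" --pt "0.435 0.7 -0.58 0 0" --pt "0.435 0.7 -0.58 0 0" --pt "0.435 0.7 -0.58 0 0" --pt "0.435 0.7 -0.58 0 0" --pt "0.435 0.7 -0.58 0 0" --pt "0.435 0.7 -0.58 0 0" --pt "0.435 0.7 -0.58 0 0" --pt "0.435 0.7 -0.58 0 0" --pt "0.435 0.7 -0.58 0 0" --pt "0.435 0.7 -0.58 0 0" --pt "0.435 0.7 -0.58 0 0" --pt "0.435 0.7 -0.58 0 0" --pt "0.435 0.48 -0.37 0 0" --pt "0.435 0 0 0 0.115" --pt "0.435 0 0 0 0.115" --pt "0.435 0 0 0 0.115" --pt "0.435 0 0 0 0.113" --pt "0.435 0 0 0 0"

```text
time: 3.6
tool_pos: [509.1, 50.6, 226.7]
tcp_rot: [3.142, -0.0, -0.396]
contact_force: [-0.6, -0.2, -0.1]
grip_width: 40.0
```

```bash
python3 -c "
from go import *
togo((-102,-0.5,80))"
```

```text
t 3.6 stage xyz [-101.9   -0.6  226.7] yawerr deg 0.08 rot [ 3.142 -0.    -0.396] F [-0.6 -0.2 -0.1] w 40.0
tool mm [-1.000e-01 -1.000e-01  1.467e+02] shares [-1.000e-03 -1.000e-03  2.934e+00]
```

Emit:
servo_tool --pt "0.435 0 0 0.5 0" --pt "0.435 0 0 0.8 0" --pt "0.435 0 0 0.8 0" --pt "0.435 0 0 0.7 0" --pt "0.435 0 0 0.4 0" --pt "0.435 0 0 0 0"

```text
time: 4.35
tool_pos: [508.1, 50.6, 65.4]
tcp_rot: [3.14, 0.003, -0.394]
contact_force: [0.2, 0.6, 0.4]
grip_width: 40.0
```

```bash
cat > snap.py <<'E'
import sys
from go import *
p,t,R=st(); k=sys.argv[1]; gap=bot.get_obs()["grip_width"]
for n in off:
    im=bot.capture(n);x,y=off[n]
    im=cv2.resize(im[y:y+100,x:x+110,::-1],None,fx=6,fy=6,interpolation=cv2.INTER_CUBIC)
    for sg in (-1,1):
        c=[t+R@np.array([a,sg*(gap/2+b),0]) for a,b in [(-9.5,0),(9.5,0),(9.5,19),(-9.5,19)]]
        cv2.polylines(im,[((proj(n,c)-np.array([x,y])+.5)*6).astype(int)],True,(0,0,255),1)
    cv2.imwrite(f"pics/{n}_{k}.png",im)
E
python3 snap.py a
```

```text
t 4.35 stage xyz [-102.9   -0.9   65.4] yawerr deg 0.17 rot [ 3.14e+00  3.00e-03 -3.94e-01] F [0.2 0.6 0.4] w 40.0
```

View pics/side_a.png

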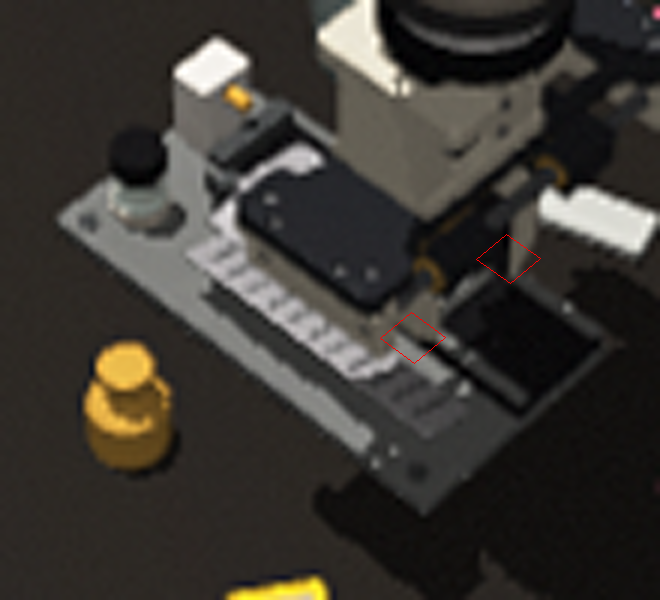

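View pics/top_a.png

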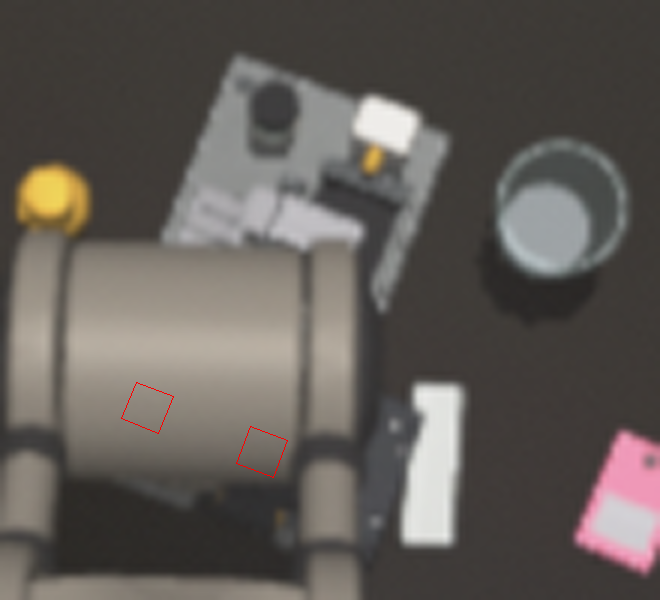

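```bash
python3 -c "
from h import *
im=bot.capture('side')[205:255,270:330,::-1].astype(float)/255
im=(np.clip(im,0,1)**0.5*255).astype(np.uint8)
cv2.imwrite('pics/crop_b.png',cv2.resize(im,None,fx=12,fy=12,interpolation=cv2.INTER_CUBIC))"
```

```text
(no output)
```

View pics/crop_b.png

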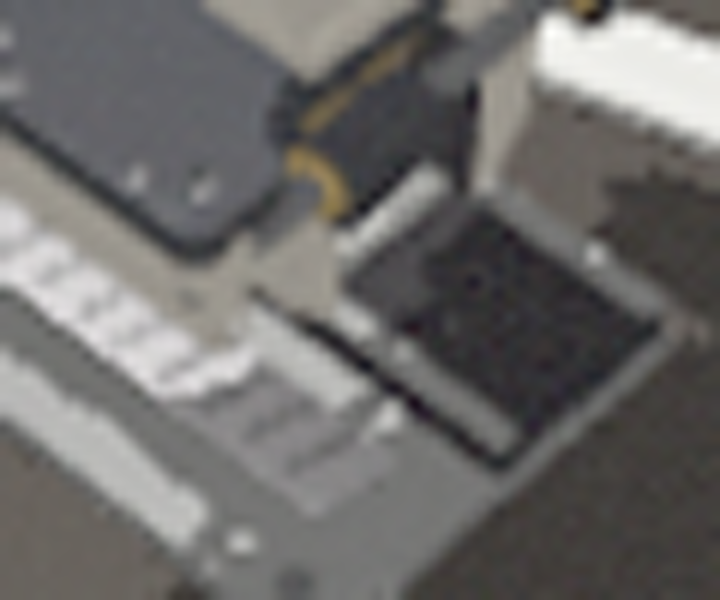

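```bash
cat > ov.py <<'E'
import sys
from go import *
p,t,R=st(); k=sys.argv[1]; x,y,W,H,f=[int(a) for a in sys.argv[2:7]]; cx=float(sys.argv[7]); g=bot.get_obs()["grip_width"]
im=bot.capture('side')[y:y+H,x:x+W,::-1].astype(float)/255
im=(im**0.5*255).astype(np.uint8)
im=cv2.resize(im,None,fx=f,fy=f,interpolation=cv2.INTER_CUBIC)
def pl(P,c): cv2.polylines(im,[((proj('side',P)-[x,y]+.5)*f).astype(int)],True,c,1)
for z in(20,30): pl(S(p,[(cx-30,-50,z),(cx+30,-50,z),(cx+30,-10,z),(cx-30,-10,z)]),(0,255,0))
pl(S(p,[(-130,16,27.7),(12,16,27.7),(12,46,38.3),(-130,46,38.3)]),(255,255,0))
pl(S(p,[(-130,14,22),(12,14,22),(12,44,22),(-130,44,22)]),(255,128,0))
for sg in (-1,1):
  for h in (0,-47): pl([t+R@np.array([a,sg*(g/2+b),h]) for a,b in [(-9.5,0),(9.5,0),(9.5,19),(-9.5,19)]],(0,0,255))
cv2.imwrite(f'pics/ov_{k}.png',im)
E
python3 ov.py c 255 195 80 65 10 -53
```

```text
t 4.5 stage xyz [-101.2   -0.3   67.7] yawerr deg 0.08 rot [-3.141e+00 -2.000e-03 -3.960e-01] F [ 0.3 -0.   1.3] w 40.3
```

View pics/ov_c.png

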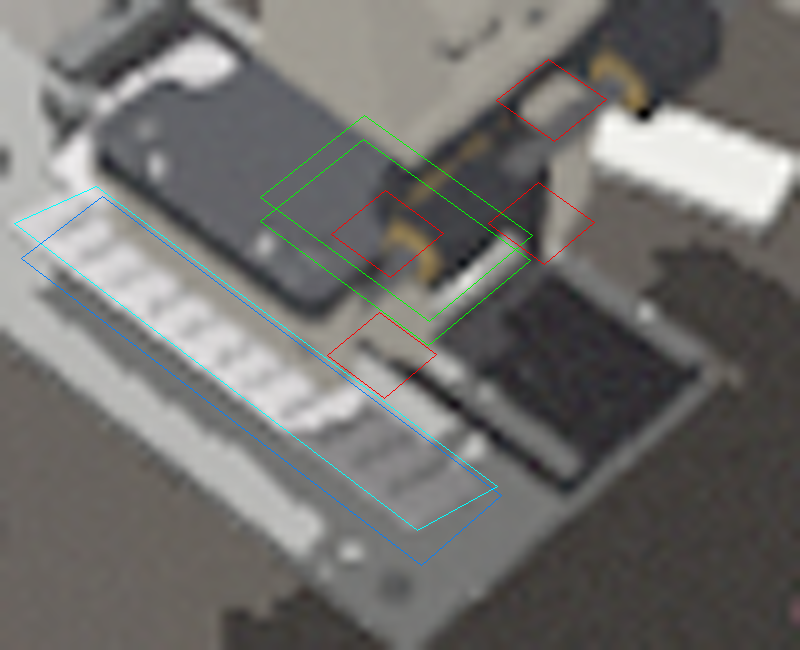

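Emit:
servo_tool --pt "0.435 0 0 0.3 0" --pt "0.435 0 0 0.2 0" --pt "0.435 0 0 0.1 0" --pt "0.435 0 0 0.1 0" --pt "0.435 0 0 0.07 0" --pt "0.435 0 0 0.05 0" --pt "0.435 0 0 0.03 0" --pt "0.435 0 0 0 0" --pt "0.435 0 0 0 0"

```text
time: 5.68
tool_pos: [508.9, 50.0, 24.6]
tcp_rot: [3.141, -0.0, -0.397]
contact_force: [-2.0, -3.8, 5.8]
grip_width: 39.9
```

```bash
python3 ov.py d 255 195 80 65 10 -53; python3 -c "
from go import *
st()"
```

```text
t 5.67 stage xyz [-101.9   -1.2   24.6] yawerr deg 0.01 rot [ 3.141 -0.    -0.397] F [-2.  -3.8  5.8] w 39.9
t 5.72 stage xyz [-101.9   -1.2   24.6] yawerr deg 0.0 rot [ 3.141 -0.    -0.397] F [-2.7 -5.4  5.8] w 39.9
```

View pics/ov_d.png

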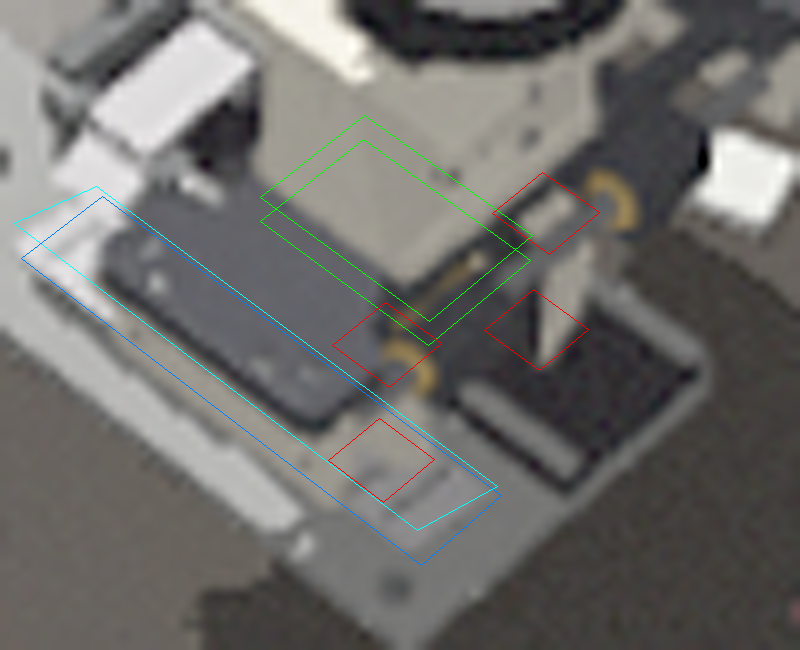

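```bash
python3 -c "
from go import *
bot.capture('side');bot.capture('top')
for n in ['side','top']:
  for l in ['clip_nose','thumb_bar','coupon']:
    for d in bot.pinpoint(n,l)[:4]: print(n,l,round(d['p'],2),np.round(w(n,d['point']),1))
st()"; python3 snap.py e
```

```text
side clip_nose 0.89 [604.1 -22.5  31.4]
side thumb_bar 0.6 [633.4 -36.5  22.3]
side thumb_bar 0.54 [561.4  59.4  26.5]
side coupon 0.91 [379.5  74.2   2. ]
side coupon 0.77 [382.  -60.3  -1.5]
side coupon 0.58 [ 474.4 -167.4    1.9]
top clip_nose 0.63 [562.   61.6  25. ]
top thumb_bar 0.7 [560.9  63.8  24.4]
top coupon 0.74 [377.  -54.2  -2.9]
top coupon 0.63 [ 468.  -159.9    3.3]
t 6.12 stage xyz [-101.9   -1.2   24.6] yawerr deg 0.0 rot [ 3.141 -0.    -0.397] F [-3.4 -4.9  6.6] w 39.9
t 6.12 stage xyz [-101.9   -1.2   24.6] yawerr deg 0.0 rot [ 3.141 -0.    -0.397] F [-3.4 -4.9  6.6] w 39.9
```

View pics/side_e.png

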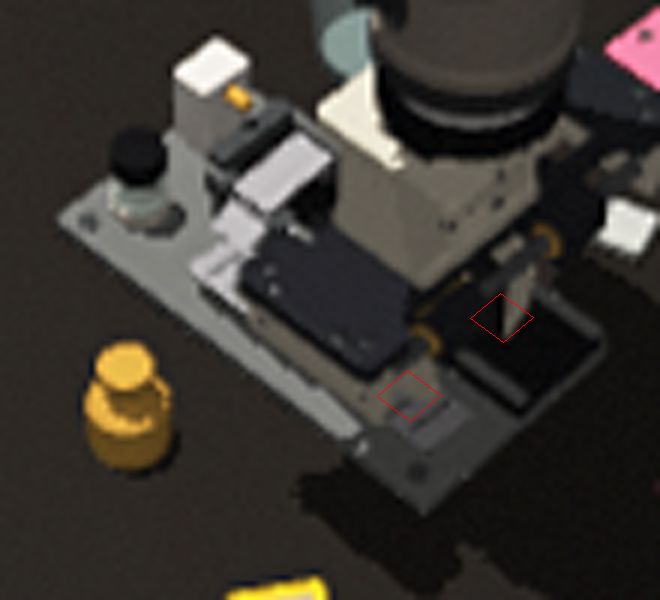

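Emit:
servo_tool --pt "0.435 0 0 0.016 0" --pt "0.435 0.05 0 0 0" --pt "0.435 0.06 0 0 0" --pt "0.435 0.06 0 0 0" --pt "0.435 0.06 0 0 0" --pt "0.435 0.06 0 0 0" --pt "0.435 0.06 0 0 0" --pt "0.435 0.05 0 0 0" --pt "0.435 0 0 0 0"

```text
time: 7.35
tool_pos: [527.3, 43.1, 23.5]
tcp_rot: [3.142, 0.001, -0.398]
contact_force: [-3.5, 0.7, 4.9]
grip_width: 40.0
```

```bash
python3 snap.py f
```

```text
t 7.35 stage xyz [-82.2  -0.5  23.5] yawerr deg -0.01 rot [ 3.142e+00  1.000e-03 -3.980e-01] F [-3.5  0.7  4.9] w 40.0
```

View pics/side_f.png

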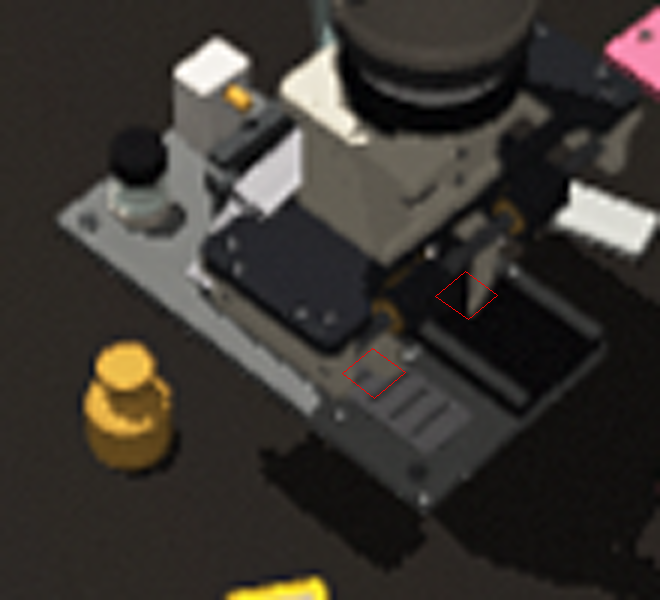

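Emit:
servo_tool --pt "0.435 0.05 0 0 0" --pt "0.435 0.06 0 0 0" --pt "0.435 0.06 0 0 0" --pt "0.435 0.06 0 0 0" --pt "0.435 0.06 0 0 0" --pt "0.435 0.06 0 0 0" --pt "0.435 0.06 0 0 0" --pt "0.435 0.06 0 0 0" --pt "0.435 0.06 0 0 0" --pt "0.435 0.06 0 0 0" --pt "0.435 0.06 0 0 0" --pt "0.435 0.06 0 0 0" --pt "0.435 0.06 0 0 0" --pt "0.435 0.06 0 0 0" --pt "0.435 0.05 0 0 0" --pt "0.435 0 0 0 0"

```text
time: 9.45
tool_pos: [568.1, 25.9, 23.5]
tcp_rot: [-3.142, 0.0, -0.398]
contact_force: [-3.3, 1.7, 5.5]
grip_width: 39.7
```

```bash
python3 snap.py g
```

```text
t 9.45 stage xyz [-38.1  -0.5  23.5] yawerr deg -0.01 rot [-3.142  0.    -0.398] F [-3.3  1.7  5.5] w 39.7
```

View pics/side_g.png

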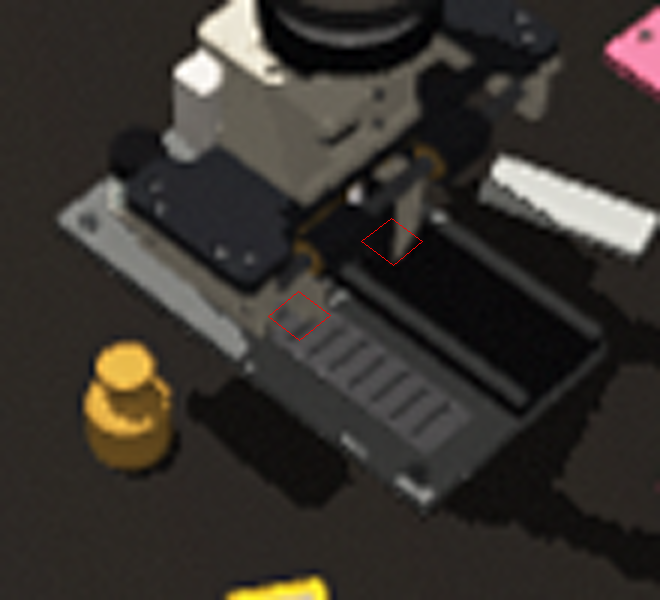

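View pics/top_g.png

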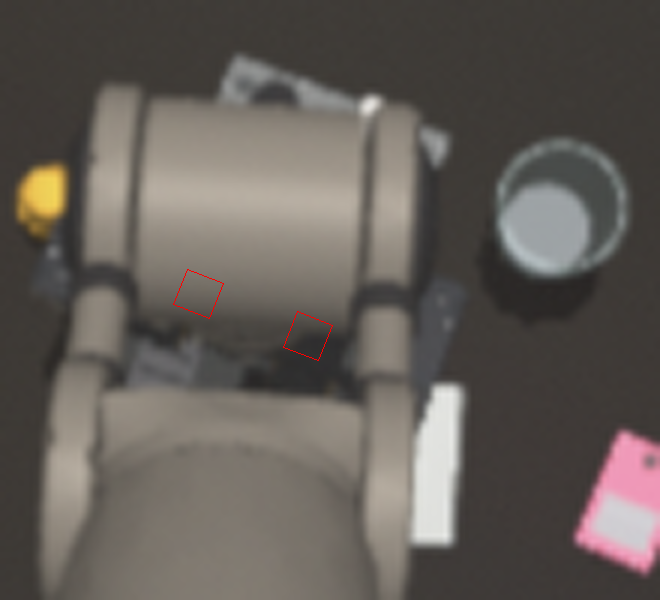

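Emit:
servo_tool --pt "0.435 0.04 0 0 0" --pt "0.435 0.04 0 0 0" --pt "0.435 0.04 0 0 0" --pt "0.435 0.03 0 0 0" --pt "0.435 0 0 0 0"

```text
time: 10.18
tool_pos: [574.9, 23.1, 23.4]
tcp_rot: [3.141, 0.001, -0.398]
contact_force: [-4.3, 1.4, 5.6]
grip_width: 40.1
```

Emit:
servo_tool --pt "0.435 0.03 0 0 0" --pt "0.435 0.03 0 0 0" --pt "0.435 0 0 0 0"

```text
time: 10.55
tool_pos: [575.9, 22.6, 23.3]
tcp_rot: [3.141, 0.004, -0.398]
contact_force: [-9.2, 3.8, 9.1]
grip_width: 39.9
```

```bash
python3 -c "
from go import *
st()"
```

```text
t 10.55 stage xyz [-29.5  -0.6  23.3] yawerr deg -0.02 rot [ 3.141  0.004 -0.398] F [-9.2  3.8  9.1] w 39.9
```

Emit:
servo_tool --pt "0.435 0.02 0 0 0" --pt "0.435 0 0 0 0" --pt "0.435 0 0 0 0"

```text
time: 10.92
tool_pos: [576.0, 22.5, 23.3]
tcp_rot: [3.141, 0.006, -0.398]
contact_force: [-11.7, 4.9, 12.0]
grip_width: 39.8
```

Emit:
servo_tool --pt "0.435 -0.03 0 0 0" --pt "0.435 -0.04 0 0 0" --pt "0.435 -0.05 0 0 0" --pt "0.435 0 0 0 0"

```text
time: 11.42
tool_pos: [575.0, 23.3, 24.2]
tcp_rot: [-3.141, -0.004, -0.398]
contact_force: [3.3, -1.1, 5.0]
grip_width: 39.9
```

```bash
python3 -c "
from go import *
st()"; python3 ov.py h 245 175 100 75 8 10
```

```text
t 11.43 stage xyz [-30.6  -0.3  24.2] yawerr deg -0.02 rot [-3.141 -0.004 -0.398] F [ 3.3 -1.1  5. ] w 39.9
t 11.43 stage xyz [-30.6  -0.3  24.2] yawerr deg -0.02 rot [-3.141 -0.004 -0.398] F [ 3.3 -1.1  5. ] w 39.9
```

View pics/ov_h.png

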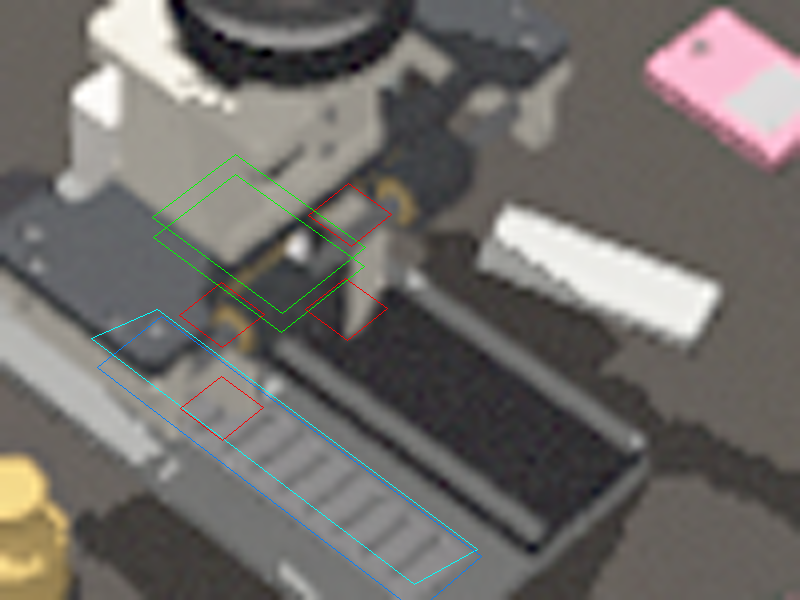

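Emit:
servo_tool --pt "0.435 -0.03 0 0 0" --pt "0.435 0 0 0 0" --pt "0.435 0 0 0 0"

```text
time: 11.85
tool_pos: [572.2, 24.1, 23.5]
tcp_rot: [-3.142, -0.001, -0.398]
contact_force: [4.1, -1.8, 3.4]
grip_width: 40.3
```

Emit:
servo_tool --pt "0.435 0 0 -0.04 0" --pt "0.435 0 0 -0.05 0" --pt "0.435 0 0 -0.06 0" --pt "0.435 0 0 -0.08 0" --pt "0.435 0 0 -0.12 0" --pt "0.435 0 0 -0.3 0" --pt "0.435 0 0 -0.6 0" --pt "0.435 0 0 -0.7 0" --pt "0.435 0 0 -0.7 0" --pt "0.435 0 0 -0.7 0" --pt "0.435 -0.6 0 -0.4 0" --pt "0.435 -0.8 0 0 0" --pt "0.435 -0.8 0 0 0" --pt "0.435 -0.8 0 0 0" --pt "0.435 -0.4 0 0 0" --pt "0.435 0 0 0 0"

```text
time: 13.85
tool_pos: [414.4, 90.5, 212.0]
tcp_rot: [-3.141, -0.001, -0.396]
contact_force: [0.2, -1.4, 0.6]
grip_width: 40.1
```

```bash
python3 ov.py i 225 175 100 75 8 10; python3 -c "
from go import *
st()
for n in ['side','top']:
  im=bot.capture(n)
  for l in ['clip_nose','thumb_bar','coupon','vial','weight','spare_coupon','beaker']:
    for d in bot.pinpoint(n,l)[:5]: print(n,l,round(d['p'],2),np.round(w(n,d['point']),1))
x,y=off['top']
cv2.imwrite('pics/top_i.png',cv2.resize(im[y:y+100,x:x+110,::-1],None,fx=6,fy=6,interpolation=cv2.INTER_CUBIC))
"
```

```text
t 13.85 stage xyz [-204.7   -0.5  212. ] yawerr deg 0.06 rot [-3.141e+00 -1.000e-03 -3.960e-01] F [ 0.2 -1.4  0.6] w 40.1
t 13.9 stage xyz [-203.6   -0.3  211.9] yawerr deg 0.03 rot [-3.141e+00 -2.000e-03 -3.970e-01] F [-0.6  1.1  0.7] w 39.8
side clip_nose 0.74 [605.3 -23.7  28.7]
side clip_nose 0.7 [633.  -34.3  22.9]
side thumb_bar 0.81 [560.   66.   30.9]
side coupon 0.87 [377.2  73.8   1.9]
side coupon 0.59 [379.3 -60.6  -0.5]
side coupon 0.58 [ 5.23e+02  2.03e+02 -1.00e-01]
side coupon 0.49 [600.8 -18.2  18.9]
side vial 0.66 [671.1  11.8   8.3]
side weight 0.47 [628.8 124.7   2.1]
side spare_coupon 0.41 [492.6 -64.5  -1.2]
side spare_coupon 0.19 [605.4 -25.5  28.7]
side beaker 0.93 [ 6.095e+02 -1.286e+02  6.000e-01]
top clip_nose 0.96 [606.6 -19.   25.3]
top thumb_bar 0.62 [561.7  62.9  27.6]
top coupon 0.82 [377.  -57.7  -3.1]
top coupon 0.81 [525.7 200.   -0.6]
top coupon 0.8 [ 4.674e+02 -1.632e+02  3.000e-01]
top coupon 0.78 [602.4 -21.4  23.3]
top coupon 0.53 [626.6 127.2   1. ]
top vial 0.5 [671.4  14.5   5. ]
top weight 0.47 [624.5 124.6   3.9]
top weight 0.19 [ 465.6 -427.4    0.9]
top spare_coupon 0.5 [487.2 -57.1   1.3]
top beaker 0.81 [ 613.3 -129.    -0.9]
top beaker 0.49 [604.4 -17.3  22.3]
```

View pics/ov_i.png

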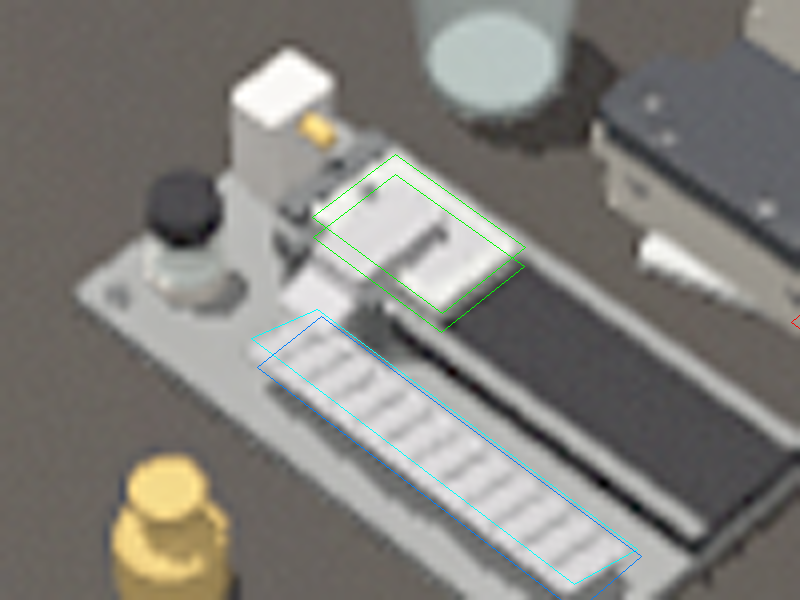

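View pics/top_i.png

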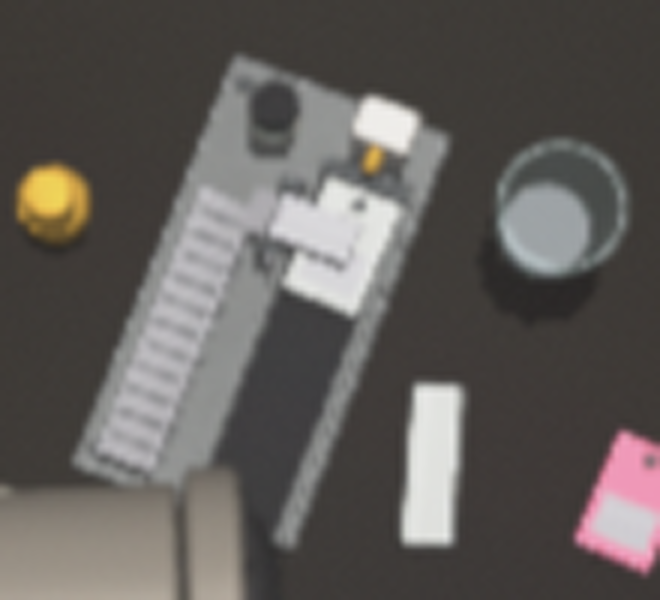

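```bash
python3 -c "
from plant import bot
print(bot.close_job())"
```

```text
the job is handed in; nothing more can be done
None
```

The coupon is home against the end stop and clamped by the clip, and the job is handed in at about 14 s of the 58 s allowed. No verdict was reported, so this rests on my own checks.

**What I did:** I set the two fingertips 40 mm apart. One held the thumb bar down at a TCP height of about 23.5 mm. The other pushed the coupon about 63 mm along the channel until the arm stalled on the stop. I then backed the fingertip off 4 mm with the bar still down, let the bar up slowly and moved the arm clear.

**Push:** The tool stalled at stage x -29.5 mm, where I expected it with the coupon home. The push force there was about 12 N.

**Final pictures:** Both views show the coupon flat in the channel, touching the stop, with the nose resting on it. The home outline drawn in the side view matches the coupon. The pinpoint readings put the coupon within about 4 mm of home, which is as good as they get.

**Clip:** The bar stands between rest and fully down. The nose height read 28.7 mm from the side and 25.3 mm from the top, against 30 mm expected when clamping. The top reading is low, but the pictures show the nose on the coupon.

**Not directly checked:** I could not measure the clip angle or the clamping force.

**Bystanders:** The vial, weight and beaker were re-measured and stayed where they were, within measuring noise. The spare coupon had no starting measurement of its own, but it looks unmoved in the pictures. I did not re-measure the reagent, tin or spatula; the arm passed above the reagent's height and did not go near the spatula.

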